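# Purge the glue dispenser on the swab bench

### The job

Purge the glue dispenser that has the orange dust cover: slide its orange cover fully aside, press the green button underneath all the way down and let it come up again, then slide the orange cover fully home over the button. Leave the blue cover of the other dispenser shut.

Things in the scene. Friction and masses are not known exactly. Their poses are not given: they have to be found in the camera images.
- dispenser: Fixed white glue dispenser with the orange cover: box 130 (its x) x 190 (its y) x 60 mm high, dark display on its -x face. Origin: centre of its underside on the bench, z up; yaw within 30 degrees of the world's. Along its top run two aluminium rails in y, to z 78 mm, inner faces at x +-41 mm. All x, y, z below are in this frame.
- orange_cover (a joint): Cover travel in m along +y: 0 home over the button, 0.085 fully aside (stops). Plate 96 x 76 (y) x 4 mm, top at z 82 mm; upright fin 50 (x) x 12 (y) x 30 mm in its middle, top at z 112 mm, centre at x 0, y = -45 mm + travel: pinch it across y or push it. Stays where left; sliding takes about 2 N. Starts 0 to 12 mm ajar.
- purge_button (a joint): Travel in m of the green button under the orange cover: 0 up, 0.006 fully down. 30 mm across, axis at x 0, y -45 mm, top at z 74 mm when up. A spring returns it; it starts to move at about 1 N and is fully down at about 5 N.
- blue_cover (a joint): Travel in m of the blue cover on the second, otherwise identical dispenser, which stands to the left or right of the first (centres at least 240 mm apart). Starts shut, at most 12 mm ajar; to be left shut.

How it is judged (in metres and radians):
On the way, in this order (a step that is already met when the one before it is completed fails the run):
1. the orange cover is slid aside by more than 60 mm, exposing the green button (value of joint orange_cover above 0.06 m), for 0.1 s.
2. the green button is pressed down by more than 4 mm with the cover still aside (value of joint purge_button above 0.004 m and value of joint orange_cover above 0.045 m), for 0.05 s.
At the end, for the whole second after the job is handed in: The orange cover is home over the button (within 12 mm of its home stop) and at rest, the green button is up again (within 2 mm), and the blue cover is still shut (less than 25 mm open) (value of joint orange_cover below 0.012 m and value of joint purge_button below 0.002 m and value of joint blue_cover below 0.025 m and velocity of joint orange_cover between -0.01 and 0.01 m/s); the robot touches nothing.
It fails at once if the blue cover of the other dispenser is slid open (25 mm or more) (value of joint blue_cover above 0.025 m).
It also fails if it takes over 48 s, if anything falls off the work surface, if the arm or the gripper's body presses on something with over 40 N, if the wrist force passes 120 N, or if a joint passes its speed limit or range.

### The arm

A 6-joint arm with a two-finger parallel gripper is mounted at the origin on the work surface. World frame = base frame: x ahead of the robot, y to its left, z up, the work surface at z = 0. Lengths are in mm, angles in rad, forces in N, time in s.
With the tool pointing down it reaches from about 325 to 775 mm from the base axis. Payload 5.5 kg.
Tool frame: the origin (TCP) lies at the very end of the fingers, on their centre line; the grasp point (between the pads) lies 19 mm behind it (grip_depth is the distance from the TCP to the grasp point, in mm); z points along the fingers, x is the direction in which the jaws open and shut, and the axes are right-handed (so a half turn about z gives the same grasp; the last joint's range is limited). The gripper opens to 88 mm and grips with 3 to 60 N. Pads are 20 mm wide; open, the fingers measure 115 mm over their backs; the gripper's body (75 mm by 178 mm) begins 61 mm behind the grasp point.
Start: joints at [1.088, 0.091, 1.231, -0, 1.82, -0.057], TCP at [247.836, 546.437, 222.631] pointing down, gripper open.
Joint ranges: [-2.87, 2.87], [-0.86, 2.18], [0.17, 2.46], [-1.51, 4.65], [0.06, 2.69], [-2.65, 2.65]. Speed limits (rad/s): [2.57, 2.57, 3.01, 3.14, 3.14, 3.14].

### API

Orientations are given as a 3x3 rotation matrix whose columns are the frame's x, y, z axes.
In Python, from bench import state, get_image, camera_model, sign_off, regions_of, grip_depth gives the robot as it stands. The module is installed in compiled form; this text tells all that it offers.
- The arm moves only by the tool play_rows, never from a script. Its arguments are lists of equal length, an entry for each row: "dp": the shift along the tool's x, y, z in mm, a list of three; "turn": the turn about the tool's z in rad. A call has exactly 10 rows; each row shifts and turns the pose as measured when the row begins, along the tool's axes as they then stand; what a row does not reach is not made up. A row lasts 1/8 s, in which the tool goes at most 62.5 mm and 10.7 degrees, less where a joint would pass 70% of its speed; a pose out of reach is approached as far as the arm can. A call is refused whole if a number of a shift passes 62.5 or a number of a turn 0.188, either way. A call with a gripper value outside its range is refused whole. "claw" is the gripper's target within -1 to 1 (shut at 1, half-way at 0, fully open at -1), set as the call begins (left out, the last holds). The fingers move at their own pace and stop on an object; the grip force is fixed at half the most. Time passes only in rows, so rows that do not move let the fingers close, or fill a call up. It gives the time, the measured TCP pose, the force and the opening at its end, in the units of the state.
- state(): the state, without advancing time (a new reading comes with each control period).
- get_image(name): name is "side" or "top"; returns the picture (480x640x3 uint8, red, green, blue); there is no depth.
- camera_model(name): a dict with "camera_matrix" (3x3 intrinsics, pixels), "rvec" (rotation vector, rad) and "tvec" (3), from world to camera coordinates, as OpenCV has them. Camera axes: x right, y down, z forward; pixel columns grow to the right and rows downward; lengths in mm; the calibration is good to about 2 mm. A picture is of the moment at which its call begins. camera_model takes no time and is no camera call.
- sign_off(): hands the job in, once; it reports no verdict.
Trained networks look in the newest picture that a camera, given by its name, has taken for a name from the list of things; names that differ only in an ending like _2 or _b are one class to them, and where a whole thing is asked for, a point or a joint stands for the part that bears it (a point fixed in the world has none). Each returns a list of dicts, best first, with "confidence" (0 to 1); they miss things now and then, are a little off and sometimes report something else, mostly with a low value. They report only what shows in the picture. A call takes as long as a camera call.
- regions_of(camera, target): "region" (480x640 bool, what is visible of it) and "point" ([column, row] in pixels, amid what is visible of it).
The state is a dict: "t": time; "joint_pos": joint angles; "qvel": joint speeds; "joint_efforts": joint torques, N m; "ee_pos": TCP position; "tcp_rot": TCP orientation; "force": force on the tool from outside, world axes, zero at the start; "wrist_torque": the same for the moment, N m; "grip_width": opening from 0.0 (shut) to 1.0 (fully open).
Only numpy, scipy, OpenCV 4.12 (cv2) and the standard library are available. Lean on these libraries where they do the work, as an engineer would, in place of code of your own. Each camera call takes 0.05 s, during which the arm holds its last target.

## Working session

There is one attempt and no reset: what is moved stays moved. The work goes in short steps, Python scripts to look and compute and a tool call to move; the robot and the scene stay as the last step left them, time stands still between calls to the robot, and variables do not carry over. Pictures are saved under pics/ and viewed, and the job is handed in when it is done.

Besides the shell and the picture viewer there is one more tool, called after "Call:" as a command line: name --pt "numbers of a row" for each row, then --argument value for the rest. play_rows: Moves the arm, as the interface text tells. Its arguments: {"type":"object","properties":{"dp":{"type":"array"},"turn":{"type":"array"},"claw":{"type":"number"}},"required":["dp","turn"]}

```bash
mkdir -p pics; python3 - <<'E'
from bench import *
import cv2,numpy as np
for c in ["side","top"]:
    im=get_image(c); cv2.imwrite(f"pics/{c}0.png",im[:,:,::-1])
    m=camera_model(c); R=cv2.Rodrigues(np.array(m["rvec"],float))[0]
    print(c,np.round(m["camera_matrix"],1).tolist(),"campos",np.round(-R.T@np.array(m["tvec"]).ravel()),np.round(R,2).tolist())
    for t in ["dispenser","orange_cover","blue_cover"]:
        for r in regions_of(c,t)[:3]:
            print(t,round(r["confidence"],2),np.round(r["point"]),r["region"].sum())
s=state();print(s["t"],s["ee_pos"],s["tcp_rot"],s["force"])
E
```

```text
side [[578.6, 0.0, 309.9], [0.0, 578.6, 235.2], [0.0, 0.0, 1.0]] campos [548. 668. 470.] [[-1.0, -0.01, 0.01], [-0.01, 0.5, -0.87], [-0.0, -0.87, -0.5]]
dispenser 0.9 [248. 392.] 24213
orange_cover 0.93 [266. 332.] 4687
blue_cover 0.93 [323. 178.] 1513
top [[477.0, 0.0, 322.4], [0.0, 477.0, 238.3], [0.0, 0.0, 1.0]] campos [428. -52. 816.] [[-0.01, -1.0, -0.01], [-0.99, 0.01, -0.17], [0.17, 0.01, -0.99]]
dispenser 0.56 [158. 214.] 9847
orange_cover 0.92 [167. 217.] 2918
orange_cover 0.71 [156. 213.] 9914
blue_cover 0.92 [402. 255.] 2994
0.4 [247.81440598 546.40442757 222.4786001 ] [[ 4.13032844e-01  9.10716123e-01 -1.13842272e-04]
 [ 9.10716096e-01 -4.13032859e-01 -2.20756034e-04]
 [-2.48066679e-04 -1.24984974e-05 -9.99999969e-01]] [-0.2345663   0.31427016 -0.69863427]
```

View pics/side0.png

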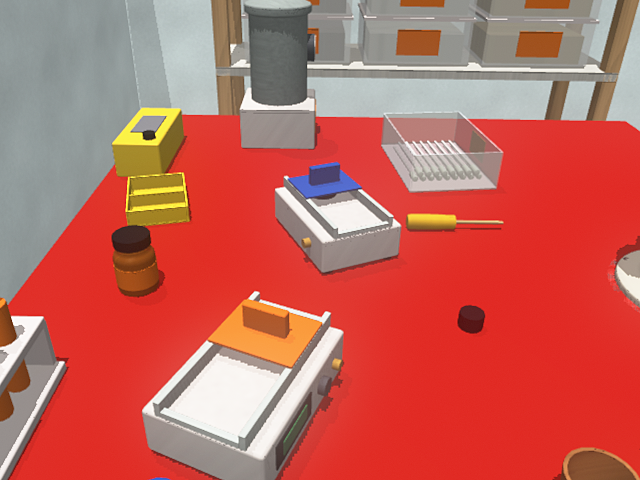

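View pics/top0.png

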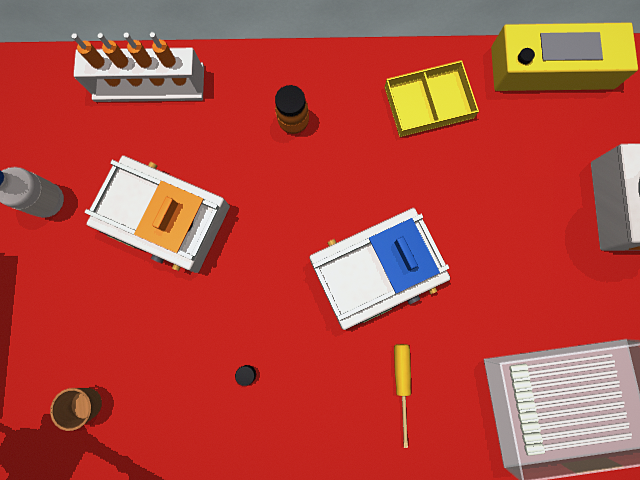

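The side view shows the orange dispenser at about (245,390), with the blue one behind it at about (335,215). In the top view the orange cover is at (167,217) and the blue cover at (405,255). Both covers sit towards world -y and nothing blocks the view. Next I'll fit the dispenser pose to the masks.

```bash
cat > fit.py <<'E'
import cv2,numpy as np
from bench import *
from scipy.optimize import minimize
def box(cx,cy,z0,z1,lx,ly):
    return np.array([[cx+a*lx/2,cy+b*ly/2,z] for a in(-1,1) for b in(-1,1) for z in(z0,z1)])
def w(P,p):
    c,s=np.cos(p[2]),np.sin(p[2]); return np.c_[p[0]+c*P[:,0]-s*P[:,1],p[1]+s*P[:,0]+c*P[:,1],P[:,2]]
CM={c:camera_model(c) for c in("side","top")}
def proj(P,c):
    m=CM[c]; return cv2.projectPoints(np.float64(P),np.float64(m["rvec"]),np.float64(m["tvec"]),np.float64(m["camera_matrix"]),None)[0][:,0]
def sil(parts,p,c):
    im=np.zeros((480,640),np.uint8)
    for b in parts:
        h=cv2.convexHull(np.float32(proj(w(b,p),c)))
        cv2.fillConvexPoly(im,np.int32(np.round(h*16)),1,shift=4)
    return im>0
def cover(t): return [box(0,-45+t,78,82,96,76),box(0,-45+t,82,112,50,12)]
def body(): return [box(0,0,0,60,130,190),box(-44,0,60,78,6,190),box(44,0,60,78,6,190)]
E
cat > a.py <<'E'
from fit import *
cov={};bod={}
for c in("side","top"):
    im=get_image(c)
    cov[c]=regions_of(c,"orange_cover")[0]["region"]
    r=regions_of(c,"dispenser")[0]["region"]
    bod[c]=r|cov[c]
    v=im.copy(); v[r]=v[r]//2; cv2.imwrite(f"pics/m_{c}.png",v[:,:,::-1])
def iou(a,b): return (a&b).sum()/(a|b).sum()
def cost(q,pr=0,cs=("side","top")):
    p=q[:3].copy();p[2]/=100;o=0
    for c in cs:
        o+=2-iou(sil(cover(q[3]),p,c),cov[c])-iou(sil(body()+cover(q[3]),p,c),bod[c])
    return o
# initial from top ray at z=70
def ray(c,u,z):
    m=CM[c];R=cv2.Rodrigues(np.float64(m["rvec"]))[0];K=np.float64(m["camera_matrix"]);C=-R.T@np.float64(m["tvec"]).ravel()
    d=R.T@np.linalg.solve(K,[u[0],u[1],1]);return C+d*(z-C[2])/d[2]
x=ray("top",(158,214),60);print(x)
for cs in(("side","top"),("top",),("side",)):
  best=None
  for y0 in(-45,-20,20):
    q=np.array([x[0],x[1],y0,6.])
    for k in range(2):
        r=minimize(lambda q:cost(q,cs=cs),q,method="Nelder-Mead",options=dict(initial_simplex=q+np.vstack([np.zeros(4),np.diag([15,15,15,8])])/(1+2*k),maxiter=300,xatol=.05,fatol=1e-5));q=r.x
    if best is None or r.fun<best.fun:best=r
  print(cs,np.round(best.x,2),best.fun)
  if len(cs)==2:
    q=best.x
    for c in cs:
      im=get_image(c).copy(); p=q[:3].copy();p[2]/=100
      for s,col in((sil(cover(q[3]),p,c),(0,255,0)),(sil(body()+cover(q[3]),p,c),(0,255,255))):
        cv2.drawContours(im,cv2.findContours(s.astype(np.uint8),0,2)[0],-1,col,1)
      u=proj(w(box(0,0,30,30,0,0),p),c)[0].astype(int);print(u)
      x0=max(0,min(640-240,u[0]-120));y0=max(0,min(480-180,u[1]-90))
      cv2.imwrite(f"pics/fit_{c}.png",cv2.resize(im[y0:y0+180,x0:x0+240,::-1],None,fx=3,fy=3))
E
python3 a.py
```

```text
[600.52793213 221.55873133  60.        ]
('side', 'top') [607.57 229.63 -42.1    8.54] 0.20363026776349558
[250 390]
[159 213]
('top',) [606.82 230.37 -41.11   8.22] 0.07251049781022623
('side',) [605.53 222.36 -42.35  14.65] 0.08996831103013059
```

View pics/fit_side.png

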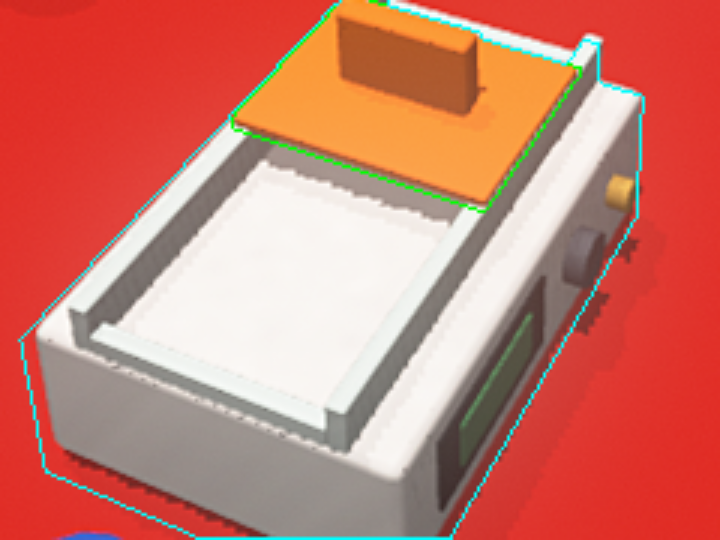

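View pics/fit_top.png

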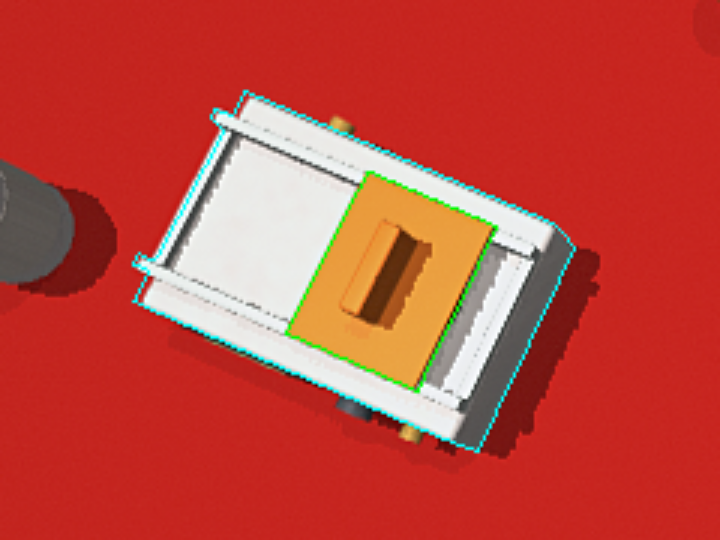

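```bash
cat > b.py <<'E'
from fit import *
cov={};bod={}
for c in("side","top"):
    im=get_image(c)
    cov[c]=regions_of(c,"orange_cover")[0]["region"]; bod[c]=regions_of(c,"dispenser")[0]["region"]|cov[c]
def iou(a,b): return (a&b).sum()/(a|b).sum()
def nm(f,q,d):
    for k in range(3):
        q=minimize(f,q,method="Nelder-Mead",options=dict(initial_simplex=q+np.vstack([np.zeros(len(q)),np.diag(d)])/(1+k),maxiter=400,xatol=.03,fatol=1e-5)).x
    return q,f(q)
def P(q): return np.array([q[0],q[1],q[2]/100])
def cc(t=0): return [box(0,0,78,82,96,76),box(0,0,82,112,50,12)]
for cs in(("side","top"),("top",),("side",)):
    q,f=nm(lambda q:sum(1-iou(sil(cc(),P(q),c),cov[c]) for c in cs),np.array([590.,196,-42]),[10,10,8]);print("cover",cs,np.round(q,2),round(f,3))
def bd(L): return [box(0,0,0,60,130,190),box(-44,0,60,78,6,2*L),box(44,0,60,78,6,2*L)]
for cs in(("side","top"),("top",),("side",)):
    q,f=nm(lambda q:sum(1-iou(sil(bd(q[3])+cover(q[4]),P(q),c),bod[c])+1-iou(sil(cover(q[4]),P(q),c),cov[c]) for c in cs),np.array([607.,228,-42,85,8]),[8,8,5,6,5]);print("body",cs,np.round(q,2),round(f,3))
E
python3 b.py
```

```text
cover ('side', 'top') [592.89 196.17 -42.23] 0.085
cover ('top',) [592.59 197.37 -41.85] 0.025
cover ('side',) [593.17 195.18 -41.75] 0.031
body ('side', 'top') [607.05 230.22 -41.46  91.13   8.63] 0.2
body ('top',) [606.73 229.98 -42.5   89.28   9.71] 0.067
body ('side',) [607.44 228.24 -41.11  93.35   8.93] 0.101
```

The cover fits agree: centre about (593,196), yaw -0.42, travel about 9 mm. The body fit puts the dispenser origin at about (607,229). The tool x axis already lies along the dispenser's y, so I'll move above the fin.

Call:
play_rows --pt "-17.6 45.9 0" --pt "-17.6 45.9 0" --pt "-17.6 45.9 0" --pt "-17.6 45.9 0" --pt "-17.6 45.9 0" --pt "-17.6 45.9 0" --pt "-17.6 45.9 0" --pt "-17.6 45.9 0" --pt "-17.6 45.9 0" --pt "-17.6 45.9 0" --turn '[0,0,0,0,0,0,0,0,0,0]' --claw -0.2

```text
t: 2.35
ee_pos: [602.0, 189.3, 222.7]
tcp_rot: [[0.406, 0.914, 0.002], [0.914, -0.406, 0.002], [0.002, 0.001, -1.0]]
force: [-0.1, -0.1, -0.2]
grip_width: 0.599
```

```bash
cat > h.py <<'E'
from bench import *
import numpy as np
def to(x,y,z):
    s=state();R=np.array(s["tcp_rot"]);print("t",s["t"],"ee",np.round(s["ee_pos"],1),"x",np.round(R[:,0],3),"z",np.round(R[:,2],3),"F",np.round(s["force"],1),"w",round(s["grip_width"],3))
    print("d",np.round(R.T@(np.array([x,y,z])-s["ee_pos"]),1))
E
python3 -c "
from h import *
to(593,196.3,88)"
```

```text
t 2.35 ee [602.  189.3 222.7] x [0.406 0.914 0.002] z [ 0.002  0.002 -1.   ] F [-0.1 -0.1 -0.2] w 0.599
d [  2.4 -11.2 134.7]
```

Call:
play_rows --pt "2.4 -11 15" --pt "0 0 20" --pt "0 0 20" --pt "0 0 20" --pt "0 0 20" --pt "0 0 15" --pt "0 0 12" --pt "0 0 7" --pt "0 0 0" --pt "0 0 0" --turn '[0,0,0,0,0,0,0,0,0,0]'

```text
t: 3.6
ee_pos: [594.8, 193.6, 84.8]
tcp_rot: [[0.409, 0.912, 0.001], [0.912, -0.409, 0.001], [0.001, 0.001, -1.0]]
force: [-0.4, -0.6, 0.2]
grip_width: 0.604
```

```bash
python3 - <<'E'
from h import *
import cv2
to(593,196.3,90)
im=get_image("side");cv2.imwrite("pics/s2.png",im[:,:,::-1])
E
```

```text
t 3.6 ee [594.8 193.6  84.8] x [0.409 0.912 0.001] z [ 0.001  0.001 -1.   ] F [-0.4 -0.6  0.2] w 0.604
d [ 1.8 -2.8 -5.2]
```

View pics/s2.png

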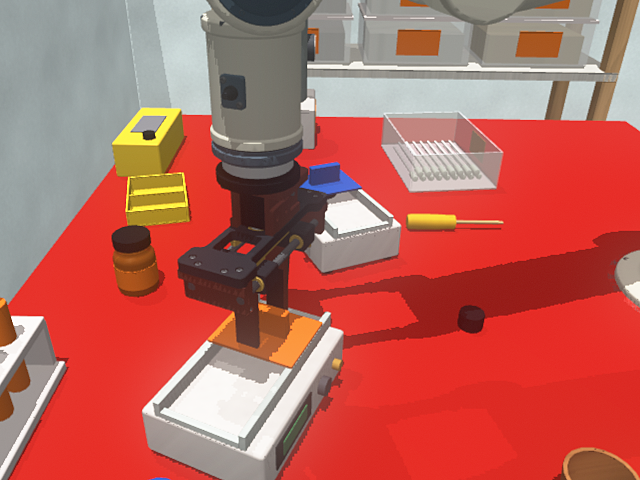

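The fingers straddle the fin at about (262,325) in the side view, with the fingertips just above the plate. I'll lift slightly, centre and close.

Call:
play_rows --pt "1.8 -2.8 -5" --pt "0 0 0" --pt "0 0 0" --pt "0 0 0" --pt "0 0 0" --pt "0 0 0" --pt "0 0 0" --pt "0 0 0" --pt "0 0 0" --pt "0 0 0" --turn '[0,0,0,0,0,0,0,0,0,0]' --claw 1

```text
t: 4.9
ee_pos: [593.6, 196.7, 92.1]
tcp_rot: [[0.409, 0.913, 0.004], [0.913, -0.409, 0.001], [0.003, 0.003, -1.0]]
force: [-0.4, 0.2, 0.8]
grip_width: 0.135
```

The opening of 11.9 mm matches the fin. Now I'll slide the cover aside.

Call:
play_rows --pt "9 0 0" --pt "9 0 0" --pt "9 0 0" --pt "9 0 0" --pt "9 0 0" --pt "9 0 0" --pt "9 0 0" --pt "6 0 0" --pt "4 0 0" --pt "0 0 0" --turn '[0,0,0,0,0,0,0,0,0,0]'

```text
t: 6.15
ee_pos: [623.0, 262.5, 92.1]
tcp_rot: [[0.412, 0.911, -0.005], [0.911, -0.412, -0.011], [-0.012, 0.0, -1.0]]
force: [-0.7, 2.2, 0.3]
grip_width: 0.133
```

```bash
python3 -c "
from h import *
to(622,265,92)"
```

```text
t 6.15 ee [623.  262.5  92.1] x [ 0.412  0.911 -0.012] z [-0.005 -0.011 -1.   ] F [-0.7  2.2  0.3] w 0.133
d [ 1.9 -1.9  0.1]
```

Call:
play_rows --pt "2 0 0" --pt "2 0 0" --pt "1 0 0" --pt "0 0 0" --pt "0 0 0" --pt "0 0 0" --pt "0 0 0" --pt "0 0 0" --pt "0 0 0" --pt "0 0 0" --turn '[0,0,0,0,0,0,0,0,0,0]'

```text
t: 7.4
ee_pos: [622.9, 262.6, 92.0]
tcp_rot: [[0.415, 0.91, -0.013], [0.91, -0.415, -0.019], [-0.023, -0.004, -1.0]]
force: [-3.6, -2.9, 1.7]
grip_width: 0.134
```

```bash
python3 -c "
from h import *
to(624,268,92)"
```

```text
t 7.4 ee [622.9 262.6  92. ] x [ 0.415  0.91  -0.023] z [-0.013 -0.019 -1.   ] F [-3.6 -2.9  1.7] w 0.134
d [ 5.4 -1.3 -0.1]
```

The cover no longer moves when pushed, so it is at its stop. Release and lift.

Call:
play_rows --pt "0 0 0" --pt "0 0 0" --pt "0 0 0" --pt "0 0 0" --pt "0 0 0" --pt "0 0 -15" --pt "0 0 -15" --pt "0 0 -15" --pt "0 0 -10" --pt "0 0 0" --turn '[0,0,0,0,0,0,0,0,0,0]' --claw -0.4

```text
t: 8.65
ee_pos: [625.0, 265.3, 152.9]
tcp_rot: [[0.414, 0.91, -0.007], [0.91, -0.414, -0.016], [-0.017, -0.0, -1.0]]
force: [0.2, -0.3, -0.1]
grip_width: 0.699
```

```bash
python3 - <<'E'
from h import *
import cv2
to(588.3,186.3,100)
for c in("side","top"):
    im=get_image(c);cv2.imwrite(f"pics/{c}3.png",im[:,:,::-1])
    for t in ("purge_button","orange_cover"):
        for r in regions_of(c,t)[:2]: print(c,t,round(r["confidence"],2),np.round(r["point"]),r["region"].sum())
E
```

```text
t 8.65 ee [625.  265.3 152.9] x [ 0.414  0.91  -0.017] z [-0.007 -0.016 -1.   ] F [ 0.2 -0.3 -0.1] w 0.699
d [-86.2  -0.7  54.4]
side purge_button 0.65 [271. 334.] 566
side orange_cover 0.95 [228. 377.] 6063
top purge_button 0.56 [176. 220.] 284
top purge_button 0.49 [166. 220.] 8662
top orange_cover 0.62 [134. 208.] 1673
```

View pics/side3.png

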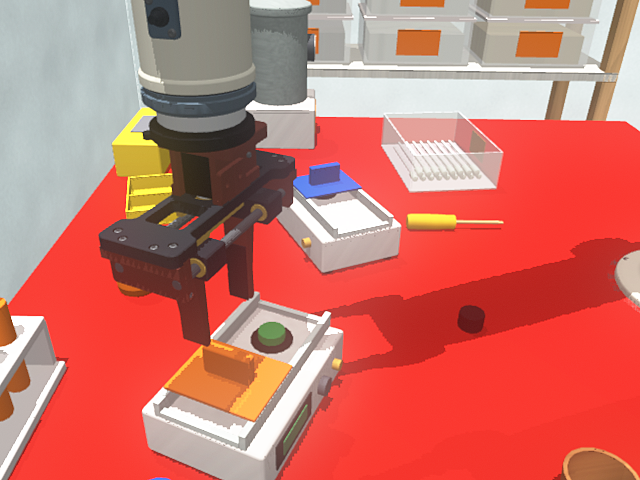

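View pics/top3.png

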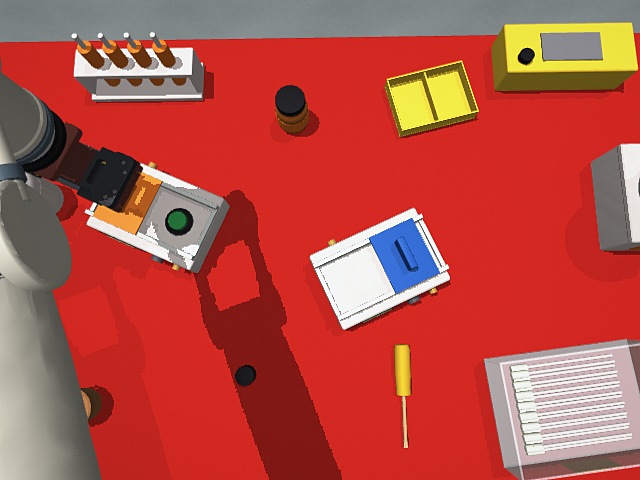

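The cover is aside (side view about (228,377)). The green button shows at (271,333) in the side view and (179,222) in the top view.

```bash
python3 - <<'E'
from fit import *
def ray(c,u,z):
    m=CM[c];R=cv2.Rodrigues(np.float64(m["rvec"]))[0];K=np.float64(m["camera_matrix"]);C=-R.T@np.float64(m["tvec"]).ravel()
    d=R.T@np.linalg.solve(K,[u[0],u[1],1]);return C+d*(z-C[2])/d[2]
for c in("side","top"):
    im=cv2.imread(f"pics/{c}3.png").astype(int)
    g=((im[:,:,1]>im[:,:,2]+25)&(im[:,:,1]>im[:,:,0]+25)).astype(np.uint8)
    n,l,st,ce=cv2.connectedComponentsWithStats(g)
    i=1+np.argmax(st[1:,4]);print(c,st[i],ce[i],ray(c,ce[i],72))
from h import to
to(588.3,186.3,100)
E
```

```text
side [258 322  27  17 359] [271.1448468  330.02785515] [588.23071375 183.28646843  72.        ]
top [168 211  19  19 283] [177.13427562 220.33215548] [587.05512854 186.03908686  72.        ]
t 8.95 ee [624.1 265.  150.1] x [ 0.414  0.91  -0.02 ] z [-0.011 -0.017 -1.   ] F [ 0.3 -0.4 -0. ] w 0.701
d [-85.4   0.2  51.8]
```

Call:
play_rows --pt "-9 0 0" --pt "-9 0 0" --pt "-9 0 0" --pt "-9 0 0" --pt "-9 0 0" --pt "-9 0 0" --pt "-9 0 0" --pt "-9 0 0" --pt "-9 0 0" --pt "-5 0 0" --turn '[0,0,0,0,0,0,0,0,0,0]' --claw 1

```text
t: 10.2
ee_pos: [585.5, 180.6, 151.4]
tcp_rot: [[0.415, 0.91, -0.012], [0.91, -0.415, -0.018], [-0.022, -0.004, -1.0]]
force: [0.3, 0.1, 0.0]
grip_width: 0.003
```

```bash
python3 -c "
from h import *
to(588.3,186.3,80)"
```

```text
t 10.2 ee [585.5 180.6 151.4] x [ 0.415  0.91  -0.022] z [-0.012 -0.018 -1.   ] F [0.3 0.1 0. ] w 0.003
d [ 7.9  0.4 71.2]
```

Call:
play_rows --pt "7 0 15" --pt "0 0 15" --pt "0 0 15" --pt "0 0 12" --pt "0 0 6" --pt "0 0 0" --pt "0 0 0" --pt "0 0 0" --pt "0 0 0" --pt "0 0 0" --turn '[0,0,0,0,0,0,0,0,0,0]'

```text
t: 11.45
ee_pos: [587.7, 186.6, 83.4]
tcp_rot: [[0.414, 0.91, -0.013], [0.91, -0.414, -0.018], [-0.021, -0.004, -1.0]]
force: [-1.0, -0.9, -0.8]
grip_width: 0.004
```

```bash
python3 -c "
from h import *
to(588,185.5,74)"
```

```text
t 11.45 ee [587.7 186.6  83.4] x [ 0.414  0.91  -0.021] z [-0.013 -0.018 -1.   ] F [-1.  -0.9 -0.8] w 0.004
d [-0.7  0.8  9.4]
```

Call:
play_rows --pt "0 0 4" --pt "0 0 3" --pt "0 0 2" --pt "0 0 2" --pt "0 0 2" --pt "0 0 1" --pt "0 0 1" --pt "0 0 1" --pt "0 0 0" --pt "0 0 0" --turn '[0,0,0,0,0,0,0,0,0,0]'

```text
t: 12.7
ee_pos: [587.8, 186.5, 68.8]
tcp_rot: [[0.414, 0.91, -0.011], [0.91, -0.414, -0.017], [-0.02, -0.003, -1.0]]
force: [-1.9, -0.6, 3.8]
grip_width: 0.009
```

```bash
python3 -c "
from h import *
to(588,185.5,68)"
```

```text
t 12.7 ee [587.8 186.5  68.8] x [ 0.414  0.91  -0.02 ] z [-0.011 -0.017 -1.   ] F [-1.9 -0.6  3.8] w 0.009
d [-0.8  0.6  0.8]
```

Call:
play_rows --pt "0 0 1" --pt "0 0 1" --pt "0 0 2" --pt "0 0 2" --pt "0 0 2" --pt "0 0 2" --pt "0 0 2" --pt "0 0 2" --pt "0 0 2" --pt "0 0 2" --turn '[0,0,0,0,0,0,0,0,0,0]'

```text
t: 13.95
ee_pos: [587.9, 186.5, 68.2]
tcp_rot: [[0.414, 0.91, -0.003], [0.91, -0.414, -0.015], [-0.015, 0.004, -1.0]]
force: [-7.2, -1.8, 12.3]
grip_width: 0.003
```

```bash
python3 - <<'E'
from h import *
import cv2
to(588,185.5,68)
im=get_image("side");cv2.imwrite("pics/s4.png",cv2.resize(im[260:480,130:400,::-1],None,fx=2.5,fy=2.5))
E
```

```text
t 13.95 ee [587.9 186.5  68.2] x [ 0.414  0.91  -0.015] z [-0.003 -0.015 -1.   ] F [-7.2 -1.8 12.3] w 0.003
d [-0.9  0.5  0.2]
```

View pics/s4.png

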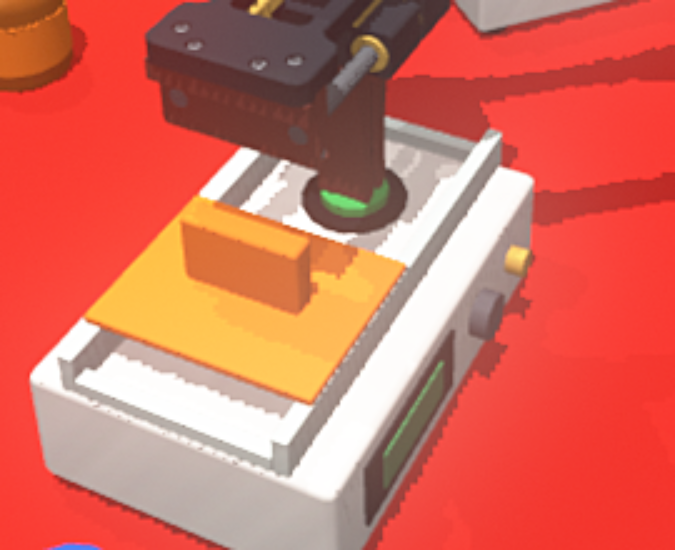

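The button is fully down: the tip stopped at z 68 with 12 N, the button is lit and the cover is still aside. Retract and return to the fin.

Call:
play_rows --pt "0 0 -5" --pt "0 0 -10" --pt "0 0 -15" --pt "0 0 -15" --pt "0 0 -15" --pt "0 0 -15" --pt "0 0 -10" --pt "0 0 0" --pt "0 0 0" --pt "0 0 0" --turn '[0,0,0,0,0,0,0,0,0,0]'

```text
t: 15.25
ee_pos: [588.4, 187.9, 157.2]
tcp_rot: [[0.414, 0.91, -0.003], [0.91, -0.414, -0.015], [-0.015, 0.004, -1.0]]
force: [-0.1, 0.1, -0.2]
grip_width: 0.009
```

Call:
play_rows --pt "9 0 0" --pt "9 0 0" --pt "9 0 0" --pt "9 0 0" --pt "9 0 0" --pt "9 0 0" --pt "9 0 0" --pt "9 0 0" --pt "7 0 0" --pt "0 0 0" --turn '[0,0,0,0,0,0,0,0,0,0]' --claw -0.2

```text
t: 16.5
ee_pos: [623.0, 265.7, 153.9]
tcp_rot: [[0.413, 0.911, -0.005], [0.91, -0.413, -0.016], [-0.017, 0.002, -1.0]]
force: [0.7, 0.3, -0.8]
grip_width: 0.6
```

```bash
python3 -c "
from h import *
to(623,262.5,92)"
```

```text
t 16.5 ee [623.  265.7 153.9] x [ 0.413  0.91  -0.017] z [-0.005 -0.016 -1.   ] F [ 0.7  0.3 -0.8] w 0.6
d [-1.8  1.2 62. ]
```

Call:
play_rows --pt "-2 1 10" --pt "0 0 12" --pt "0 0 12" --pt "0 0 10" --pt "0 0 7" --pt "0 0 4" --pt "0 0 0" --pt "0 0 0" --pt "0 0 0" --pt "0 0 0" --turn '[0,0,0,0,0,0,0,0,0,0]'

```text
t: 17.75
ee_pos: [622.6, 261.4, 95.1]
tcp_rot: [[0.414, 0.91, -0.006], [0.91, -0.414, -0.016], [-0.017, 0.002, -1.0]]
force: [-0.1, 0.3, 0.7]
grip_width: 0.598
```

Call:
play_rows --pt "0 0 0" --pt "0 0 0" --pt "0 0 0" --pt "0 0 0" --pt "0 0 0" --pt "0 0 0" --pt "0 0 0" --pt "0 0 0" --pt "0 0 0" --pt "0 0 0" --turn '[0,0,0,0,0,0,0,0,0,0]' --claw 1

```text
t: 19.0
ee_pos: [622.8, 261.6, 95.5]
tcp_rot: [[0.414, 0.91, -0.005], [0.91, -0.414, -0.016], [-0.016, 0.002, -1.0]]
force: [0.7, -0.2, -0.1]
grip_width: 0.137
```

```bash
python3 -c "
from h import *
to(588.1,185,92)"
```

```text
t 19.0 ee [622.8 261.6  95.5] x [ 0.414  0.91  -0.016] z [-0.005 -0.016 -1.   ] F [ 0.7 -0.2 -0.1] w 0.137
d [-84.    0.1   4.9]
```

Call:
play_rows --pt "-9 0 0" --pt "-9 0 0" --pt "-9 0 0" --pt "-9 0 0" --pt "-9 0 0" --pt "-9 0 0" --pt "-9 0 0" --pt "-9 0 0" --pt "-5 0 0" --pt "0 0 0" --turn '[0,0,0,0,0,0,0,0,0,0]'

```text
t: 20.25
ee_pos: [589.0, 185.8, 95.5]
tcp_rot: [[0.415, 0.91, -0.004], [0.91, -0.415, -0.016], [-0.016, 0.003, -1.0]]
force: [1.9, -0.2, -3.0]
grip_width: 0.134
```

Call:
play_rows --pt "-2 0 0" --pt "-2 0 0" --pt "-2 0 0" --pt "-2 0 0" --pt "-2 0 0" --pt "-2 0 0" --pt "-1 0 0" --pt "0 0 0" --pt "0 0 0" --pt "0 0 0" --turn '[0,0,0,0,0,0,0,0,0,0]'

```text
t: 21.5
ee_pos: [588.6, 184.8, 95.5]
tcp_rot: [[0.407, 0.913, 0.009], [0.913, -0.407, 0.001], [0.005, 0.008, -1.0]]
force: [3.1, 1.3, -2.4]
grip_width: 0.135
```

```bash
python3 -c "
from h import *
to(588.1,185,92)"
```

```text
t 21.5 ee [588.6 184.8  95.5] x [0.407 0.913 0.005] z [ 0.009  0.001 -1.   ] F [ 3.1  1.3 -2.4] w 0.135
d [-0.1 -0.5  3.5]
```

The cover has stopped at home, 84 mm from the aside stop. Release, lift and check.

Call:
play_rows --pt "0 0 0" --pt "0 0 0" --pt "0 0 0" --pt "0 0 0" --pt "0 0 0" --pt "0 0 -10" --pt "0 0 -20" --pt "0 0 -25" --pt "0 0 -25" --pt "0 0 -20" --turn '[0,0,0,0,0,0,0,0,0,0]' --claw -0.4

```text
t: 22.75
ee_pos: [586.7, 184.5, 204.0]
tcp_rot: [[0.407, 0.913, 0.009], [0.913, -0.408, 0.002], [0.005, 0.008, -1.0]]
force: [0.2, -1.0, 0.2]
grip_width: 0.702
```

Call:
play_rows --pt "25 -30 0" --pt "25 -30 0" --pt "25 -30 0" --pt "25 -30 0" --pt "10 -30 0" --pt "0 0 0" --pt "0 0 0" --pt "0 0 0" --pt "0 0 0" --pt "0 0 0" --turn '[0,0,0,0,0,0,0,0,0,0]'

```text
t: 24.0
ee_pos: [496.9, 348.9, 220.4]
tcp_rot: [[0.412, 0.911, 0.028], [0.911, -0.413, 0.009], [0.02, 0.022, -1.0]]
force: [-0.1, 0.1, 0.3]
grip_width: 0.7
```

```bash
python3 - <<'E'
from fit import *
from h import to
to(0,0,0)
def P(q): return np.array([q[0],q[1],q[2]/100])
cc=[box(0,0,78,82,96,76),box(0,0,82,112,50,12)]
for c in("side","top"):
    im=get_image(c);cv2.imwrite(f"pics/{c}5.png",im[:,:,::-1])
    r=regions_of(c,"orange_cover")
    if not r: print("none");continue
    m=r[0]["region"];f=lambda q:1-(sil(cc,P(q),c)&m).sum()/(sil(cc,P(q),c)|m).sum()
    q=np.array([588,186,-42.]);o=minimize(f,q,method="Nelder-Mead",options=dict(initial_simplex=q+np.vstack([np.zeros(3),np.diag([8,8,5])])));print(c,o.x,o.fun)
E
```

```text
t 24.0 ee [496.9 348.9 220.4] x [0.412 0.911 0.02 ] z [ 0.028  0.009 -1.   ] F [-0.1  0.1  0.3] w 0.7
d [-527.  -313.3  203.3]
side [588.70212963 184.05785305 -43.45751471] 0.0648822269807281
top [587.58401956 186.24690075 -42.05096112] 0.04458598726114649
```

View pics/side5.png

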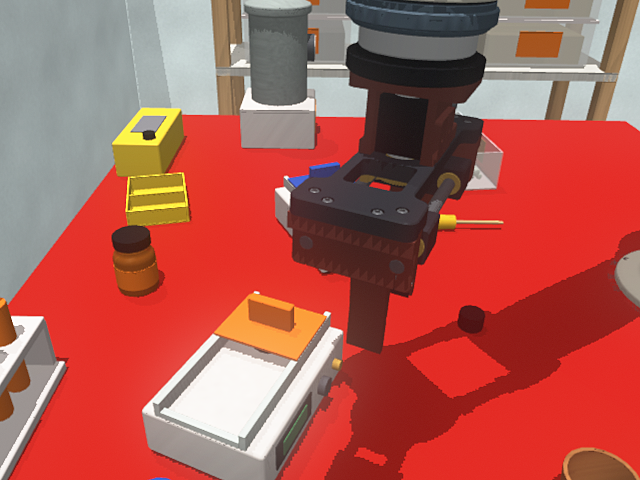

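View pics/top5.png

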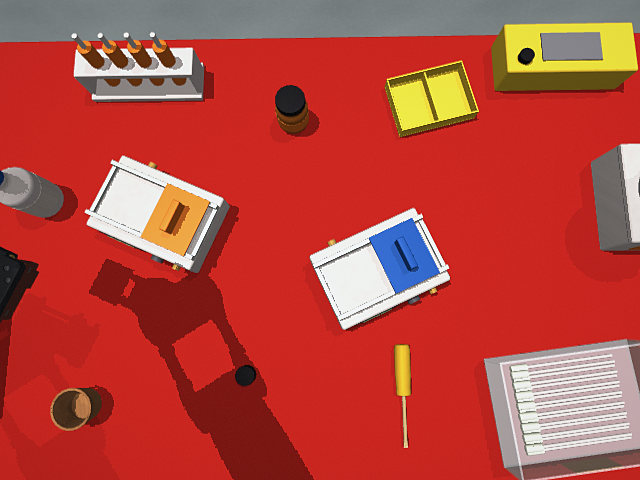

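The orange cover is home (side view (272,325), top view (177,217)), the blue cover hasn't moved, and the arm is clear of everything.

```bash
python3 -c "
from bench import *
print(sign_off())"
```

```text
the job is handed in; nothing more can be done
None
```

The orange dispenser is purged and I handed the job in at about 24 s of the 48 s allowed; no verdict was reported.

- **Cover aside:** I pinched the fin and slid the cover until it would not move any further.
- **Button pressed:** I pushed the green button with closed fingers until it stopped at tip height 68 mm with about 12 N. The cover was still aside in the picture. The button's return was not seen directly, because the cover was over it in the last pictures. The fingers did lift clear of it, and the cover slid back without resistance.
- **Cover home:** I slid the cover back about 84 mm, until it stopped moving, then released it and drew the arm away.

The last pictures put the cover centre at (588.7, 184.1) from the side camera and (587.6, 186.2) from the top camera, about 2 mm apart. Both are within about 1.5 mm of the home position worked out from the aside stop. The blue cover was where it started, and the arm touched nothing, with near-zero force.

One check disagreed early on. My first body fits from the two cameras differed by about 8 mm in y, because I had drawn the rails too long. With the rail length left free they agreed to about 2 mm, and the stops and the button seen later confirmed the position to within about 4 mm.

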